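# Hang the lift-off door of a tool cabinet and button it shut

### The job

The door of the little tool cabinet has been taken off and stands in the door jack. Lift it out upright, lower it in the open position onto the cabinet's hinge pins so that both hinge eyes sit fully down on their pins, letting go only once it rests there; then push the door shut and turn the wooden turn-button straight down over it so that it stays shut. Leave the chisel and the mallet that lie in front of the cabinet where they are.

Things in the scene. Friction and masses are not known exactly. Their poses are not given: they have to be found in the camera images.
- cabinet: Fixed open-fronted wooden cabinet, 150 wide (y), 104 deep (x), 230 high; origin at the centre of its underside, front facing its own -x. Front plane at x = -52; the top board (z 216 to 230) overhangs it to x = -59 (8 short of the outer face of the shut door) and covers y -78 to +75. Two upright steel hinge pins stand just outside its left side, at x = -60, y = +89
- door_place (a point): point of the cabinet (at its x = -60, y = +5, z = 30) where the door's origin lies when the door is shut; axes as the cabinet's and then as the door's. Swung open by an angle a about the pins, the door's yaw is the cabinet's minus a. Shut, it has 6 mm to the top board above, so it goes onto its pins only swung open; at 90 deg it sticks out to the cabinet's -x, clear of the board
- pin_low (a point): centre of the shoulder at the foot of the lower hinge pin, on which the lower eye comes to rest; 60 mm above the table. The pin rises 22 mm from here, 8 mm thick, its top 8 mm tapered to a 3 mm tip. Axes as the cabinet's
- pin_high (a point): the same for the upper hinge pin, straight above the lower one; 155 mm above the table; the same pin
- turn_button (a joint): wooden turn-button on the front edge of the cabinet's top board (rad), turning about the cabinet's x axis: 0 = its long arm points to the cabinet's -y (right, seen from the front), negative = that arm raised, +1.57 = straight down over the top of the shut door. Stays where it is left, moves under about 1 N at the arm's end, stops at -0.8 and +2.2. It starts raised, clear of the door
- turn_button_pivot (a point): pivot of the turn-button, fixed to the cabinet at its x = -74.5 (middle of the button's thickness), y = -30, z = 223; axes as the cabinet's. The button is 17 wide with round ends and 7 thick; its long arm ends 44 from the pivot, its short tail 11
- turn_button_end (a point): point in the long arm of the turn-button, 40 mm from the pivot, in the middle of its thickness
- door: Loose framed wooden door, 140 wide (y), 14 thick (x), 180 high, 0.25 to 0.5 kg; origin at the centre of its lower edge, z up. A wooden knob stands out 21 from its outer face (-x) at y = -54, z = 90. Two steel straps on that face (3 proud, from y = +30) end in the hinge eyes at y = +84. Grip the top edge across its thickness near the middle (|y| below 25)
- door_top (a point): middle of the door's top edge, 180 above its lower edge; axes as the door's
- eye_low (a point): centre of the lower end of the lower hinge eye: an upright steel tube 18 long, 18.6 outside, 11.6 inside, 30 above the door's lower edge, at the door's x = 0, y = +84
- eye_high (a point): the same for the upper eye, 125 above the door's lower edge
- door_jack: Fixed wooden stand, base board 90 x 120 x 16, with two pairs of cleats that rise to 39 above the table and leave a 17 mm wide slot along its y; the door stands on the base board in the slot, upright, with the same yaw and the same x, y as the jack. Origin at the centre of its underside
- mallet: loose wooden mallet, 58 x 225 x 52, lying on the table at the right, nearer the robot than the cabinet; to be left alone
- flat_chisel: loose forged flat chisel, 18 x 105 (y) x 13, lying on the table in front of the cabinet; origin at the centre of its underside; to be left alone

How it is judged:
On the way, in this order (a step that is already met when the one before it is completed fails the run):
1. both hinge eyes sit down on their pins while the fingers still hold the door (distance between eye_low and pin_low below 0.006 m and distance between eye_high and pin_high below 0.006 m and contact force between the fingers and door above 0.3 N), for 0.1 s.
2. the hung door is pushed shut (distance between eye_low and pin_low below 0.006 m and distance between eye_high and pin_high below 0.006 m and angle between the y axis of door and the y axis of cabinet, either way round below 0.08 rad and value of joint turn_button below 0.6 rad), for 0.2 s.
At the end, for the whole second after the job is handed in: Both hinge eyes rest on the shoulders of their pins (each within 6 mm), the door is shut (within 0.08 rad of parallel to the cabinet's front) and at rest, and the turn-button's arm points down over it (1.2 to 1.95 rad) (distance between eye_low and pin_low below 0.006 m and distance between eye_high and pin_high below 0.006 m and angle between the y axis of door and the y axis of cabinet, either way round below 0.08 rad and value of joint turn_button between 1.2 and 1.95 rad and linear speed of door below 0.02 m/s); the robot touches nothing.
It fails at once if the door is tipped over (angle between door's own z axis and vertical above 0.6 rad).
It fails at once if the chisel or the mallet is shifted (distance of any of flat_chisel, mallet from where it was at the start of the episode above 0.03 m).
It also fails if it takes over 72 s, if anything falls off the work surface, if the arm or the gripper's body presses on something with over 40 N, if the wrist force passes 120 N, or if a joint passes its speed limit or range.

### The arm

A 7-joint arm with a two-finger parallel gripper is mounted at the origin on the work surface; the furniture and walls round the work are solid. World frame = base frame: x ahead of the robot, y to its left, z up, the work surface at z = 0. Lengths are in m, angles in rad, forces in N, time in s.
With the tool pointing down it reaches from about 0.425 to 0.95 m from the base axis. Payload 4.7 kg.
Tool frame: the origin (TCP) lies between the finger pads; the fingertips stand 17 mm ahead of it and the grasp point (between the pads) lies 2 mm behind it; z points along the fingers, y is the line along which they close (so a half turn about z gives the same grasp; the last joint's range is limited). The gripper opens to 87 mm and grips with 3 to 60 N. Pads are 19 mm wide; open, the fingers measure 117 mm over their backs; the gripper's body (75 mm by 190 mm) begins 51 mm behind the grasp point.
Start: joints at [1.09, 0.469, -0.049, 1.532, 0.024, 1.141, -0.082], TCP at [0.295, -0.607, 0.24] pointing down, gripper open.
Joint ranges: [-2.59, 2.59], [-0.33, 1.99], [-1.39, 1.29], [0.1, 2.45], [-1.04, 4.18], [0.21, 1.99], [-2.66, 2.66]. Speed limits (rad/s): [2.57, 2.57, 3.14, 3.14, 3.14, 3.14, 3.14].

### API

Orientations are given as [roll, pitch, yaw] about the fixed x, y, z axes, in that order (R = Rz(yaw) Ry(pitch) Rx(roll)).
In Python, from bench import monitor, camera, get_calibration, r gives the robot as it stands.
- The arm moves only by the shell command python3 -m pendant 'ROWS' [OPENING]. ROWS is JSON, a list that holds one entry, the list of rows, each a list of 4 numbers: the shift along the tool's x, y, z in mm, then the turn about the tool's z in rad. A call has 1 to 12 rows; each row is the pose to reach, as a shift and turn from the pose commanded when the call began, along the tool's axes at that moment; what a row does not reach only later rows make up. A row lasts 1/12 s, in which the tool goes at most 41.7 mm and 7.16 degrees, less where a joint would pass 70% of its speed; a pose out of reach is approached as far as the arm can. A call with a gripper value outside its range is refused whole. OPENING is the gripper's target within -1 to 1 (shut at 1, half-way at 0, fully open at -1), set as the call begins (- or left out, the last holds). The fingers move at their own pace and stop on an object; the grip force is fixed at half the most. Time passes only in rows, so rows that repeat a pose let the fingers close. It gives the time, the measured TCP pose, the force, the opening and the grip force at its end, in the units of the state.
- monitor.observe(): the state, without advancing time (a new reading comes with each control period).
- camera(name): name is "scene" or "side" or "wrist"; returns the picture (384x512x3 uint8, red, green, blue); there is no depth.
- get_calibration(name): a dict with "vfov" (degrees; the focal length in pixels is half the picture's height over the tangent of half this angle, whatever the lens; pixels are square), "cx", "cy" (the principal point, pixels), "world_from_camera" (4x4, takes a point from camera to world coordinates). Camera axes: x right, y down, z forward; pixel columns grow to the right and rows downward; lengths in m; the calibration is good to about 2 mm. A picture is of the moment at which its call begins: read the wrist's pose just before it. get_calibration takes no time and is no camera call; for the wrist camera it gives the pose at the moment of the call.
- r.job_done(): hands the job in; it is judged then, once.
The state is a dict: "t": time; "qpos": joint angles; "joint_velocities": joint speeds; "joint_efforts": joint torques, N m; "position": TCP position; "ee_rot": TCP orientation; "ft_force": force on the tool from outside, world axes, zero at the start; "moment": the same for the moment, N m; "opening": finger opening in m; "grip_force": force on a finger pad.
Only numpy, scipy, OpenCV 4.12 (cv2) and the standard library are available. Lean on these libraries where they do the work, as an engineer would, in place of code of your own. Each camera call takes 0.05 s, during which the arm holds its last target. There are 200 camera calls.

## Working session

There is one attempt and no reset: what is moved stays moved. The work goes in short steps, Python scripts to look and compute and a shell command to move; the robot and the scene stay as the last step left them, time stands still between calls to the robot, and variables do not carry over. Pictures are saved under pics/ and viewed, at most 10 in all, crops included, and the job is handed in when it is done.

```bash
mkdir -p pics; ls
python3 - <<'E'
from bench import monitor, camera, get_calibration, r
import cv2, numpy as np
s=monitor.observe(); print(s['t'],s['position'],s['ee_rot'],s['opening'])
for n in("scene","side"):
    im=camera(n); cv2.imwrite(f"pics/{n}0.png",im[:,:,::-1])
    c=get_calibration(n); print(n,c['vfov'],c['cx'],c['cy'],np.round(c['world_from_camera'],4).tolist())
a=cv2.imread("pics/scene0.png")
cv2.imwrite("pics/scene0b.png",cv2.resize(a,(800,600),interpolation=cv2.INTER_CUBIC))
a=cv2.imread("pics/side0.png")
cv2.imwrite("pics/side0b.png",cv2.resize(a,(800,600),interpolation=cv2.INTER_CUBIC))
E
```

```text
pics
0.0 [ 0.29443389 -0.60676964  0.23848566] [-3.13963547e+00  7.59962804e-05  4.51763744e-01] 0.08739325353442445
scene 46.006156512530666 257.53006167825134 193.39827287874007 [[0.4291, -0.4478, 0.7844, -0.4047], [-0.9031, -0.2007, 0.3795, -0.4407], [-0.0125, -0.8713, -0.4906, 0.691], [0.0, 0.0, 0.0, 1.0]]
side 57.18381609351553 255.89399005516918 191.4961214890538 [[0.937, -0.1864, 0.2953, 0.1496], [-0.3487, -0.4535, 0.8202, -0.9077], [-0.019, -0.8716, -0.4899, 0.694], [0.0, 0.0, 0.0, 1.0]]
```

View pics/scene0b.png

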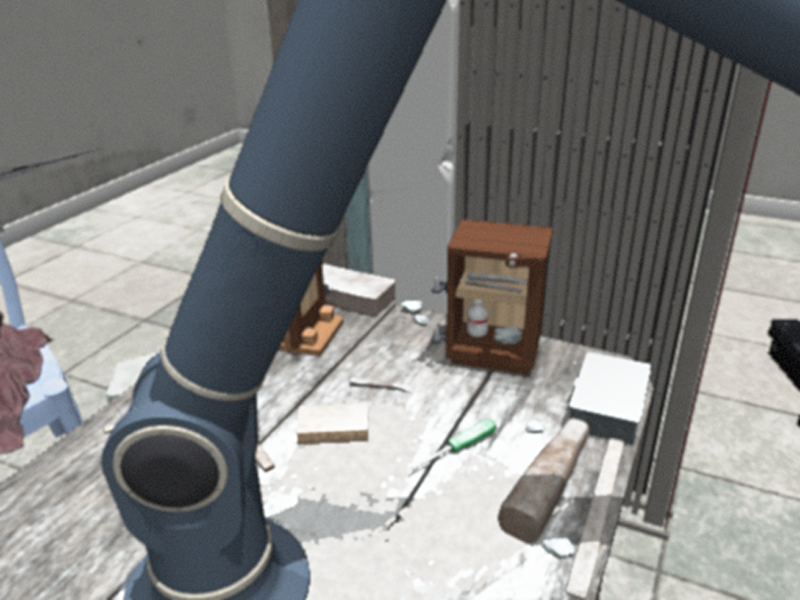

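View pics/side0b.png

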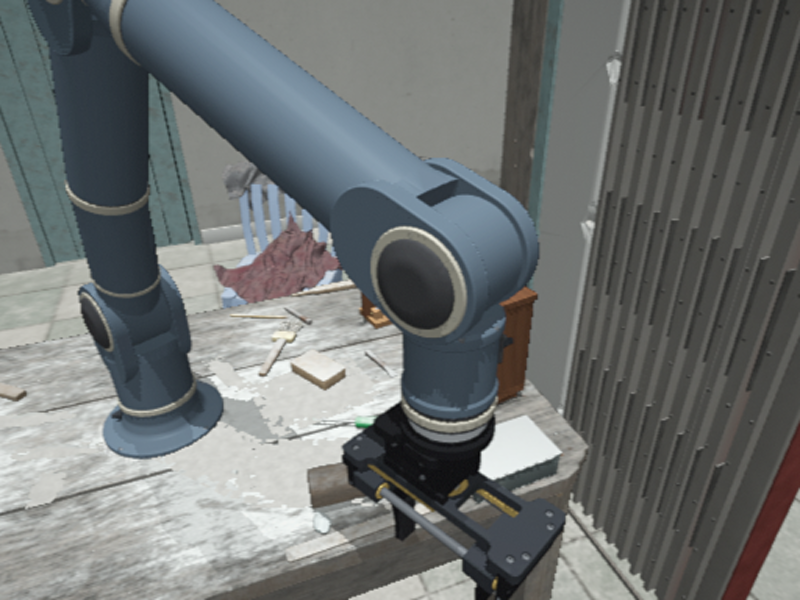

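The scene view shows the cabinet (front foot corners about (449,362) and (532,371) in the 800-wide picture). The door in its jack is at about (315,330), half hidden by the arm. The mallet, chisel and a loose block lie in front, and in the side view the arm hides most of the scene.

```bash
cat > h.py <<'E'
from bench import monitor, camera, get_calibration, r
import cv2, numpy as np
from scipy.spatial.transform import Rotation as Ro
def ray(c,u,v):
    f=192/np.tan(np.radians(c['vfov']/2)); T=np.array(c['world_from_camera'])
    d=T[:3,:3]@np.array([(u-c['cx'])/f,(v-c['cy'])/f,1]); return T[:3,3],d/np.linalg.norm(d)
def onz(c,u,v,z):
    o,d=ray(c,u,v); return o+d*(z-o[2])/d[2]
def proj(c,p):
    f=192/np.tan(np.radians(c['vfov']/2)); T=np.linalg.inv(np.array(c['world_from_camera']))
    q=T[:3,:3]@np.array(p)+T[:3,3]; return np.array([f*q[0]/q[2]+c['cx'],f*q[1]/q[2]+c['cy']])
def tri(rays):
    A=np.zeros((3,3));b=np.zeros(3)
    for o,d in rays:
        M=np.eye(3)-np.outer(d,d);A+=M;b+=M@o
    return np.linalg.solve(A,b)
def totool(target):
    s=monitor.observe(); R=Ro.from_euler('xyz',s['ee_rot']).as_matrix()
    return np.round(1000*R.T@(np.array(target)-s['position']),1)
def snap(n,name,up=True):
    c=get_calibration(n); im=camera(n)[:,:,::-1].copy(); cv2.imwrite(f"pics/{name}.png",im)
    if up: cv2.imwrite(f"pics/{name}b.png",cv2.resize(im,(800,600),interpolation=cv2.INTER_CUBIC))
    return c,im
E
python3 - <<'E'
from h import *
c=get_calibration("scene"); k=1.5625
for n,u,v,z in [("cabFL",449,362,0),("cabFR",532,371,0),("topFL",449,249,.223),("topFR",549,258,.223),("jackR",342,319,.016),("jackFR",321,352,.016),("mallet",530,515,.03),("malletend",583,430,.03),("chis1",412,470,0),("chis2",495,425,.006)]:
    print(n,np.round(onz(c,u/k,v/k,z),3))
w=get_calibration("wrist"); s=monitor.observe()
T=np.array(w['world_from_camera']);R=Ro.from_euler('xyz',s['ee_rot']).as_matrix()
print(w['vfov'],R.T@T[:3,:3],R.T@(T[:3,3]-s['position']))
for p in([.5,0,.5],[.45,.2,.45],[.45,0,.5]): print(p,totool(p))
E
```

```text
cabFL [ 0.543 -0.07   0.   ]
cabFR [ 0.575 -0.208  0.   ]
topFL [ 0.525 -0.073  0.223]
topFR [ 0.557 -0.222  0.223]
jackR [0.57  0.157 0.016]
jackFR [0.458 0.135 0.016]
mallet [ 0.232 -0.304  0.03 ]
malletend [ 0.42  -0.327  0.03 ]
chis1 [ 0.273 -0.124  0.   ]
chis2 [ 0.407 -0.2    0.006]
59.81159383038038 [[-1.05850896e-03 -9.70846350e-01 -2.39700324e-01]
 [ 9.99999436e-01 -1.00590403e-03 -3.41802240e-04]
 [ 9.07219365e-05 -2.39700550e-01  9.70846866e-01]] [ 0.06482149 -0.00078961 -0.14504682]
[0.5, 0, 0.5] [ 449.8 -456.7 -260.6]
[0.45, 0.2, 0.45] [ 492.2 -658.3 -210.3]
[0.45, 0, 0.5] [ 404.8 -478.5 -260.6]
```

```bash
python3 -m pendant '[[[30,-30,-40,0.05],[60,-60,-80,0.1],[80,-80,-120,0.15],[100,-100,-160,0.2],[120,-120,-190,0.22],[140,-140,-220,0.22],[165,-165,-240,0.22],[190,-195,-240,0.22],[220,-225,-240,0.22],[245,-255,-240,0.22],[270,-285,-240,0.22],[300,-315,-240,0.22]]]'
python3 - <<'E'
from h import *
print(totool([.5,.05,.48]))
E
```

```text
t: 1.1
position: [0.4177, -0.2205, 0.4794]
ee_rot: [3.141, -0.0, 0.231]
ft_force: [0.9, 0.2, -0.2]
opening: 0.0871
grip_force: 0.0
[ 142.2 -244.4   -0.8]
```

```bash
python3 -m pendant '[[[20,-35,0,0],[40,-65,0,0],[60,-95,0,0],[75,-130,0,0],[90,-160,0,0],[110,-190,0,0],[125,-220,0,0],[140,-245,0,0],[140,-245,0,0]]]'
python3 - <<'E'
from h import *
c,im=snap("wrist","w1"); print(np.round(c['world_from_camera'],4).tolist())
snap("scene","s1")
E
```

```text
t: 1.85
position: [0.4977, 0.055, 0.4785]
ee_rot: [-3.138, -0.0, 0.243]
ft_force: [-0.5, 0.6, 0.1]
opening: 0.087
grip_force: 0.0
[[0.2395, -0.9424, -0.2335, 0.5604], [-0.9709, -0.2335, -0.0536, 0.0706], [-0.004, 0.2396, -0.9709, 0.6236], [0.0, 0.0, 0.0, 1.0]]
```

View pics/w1b.png

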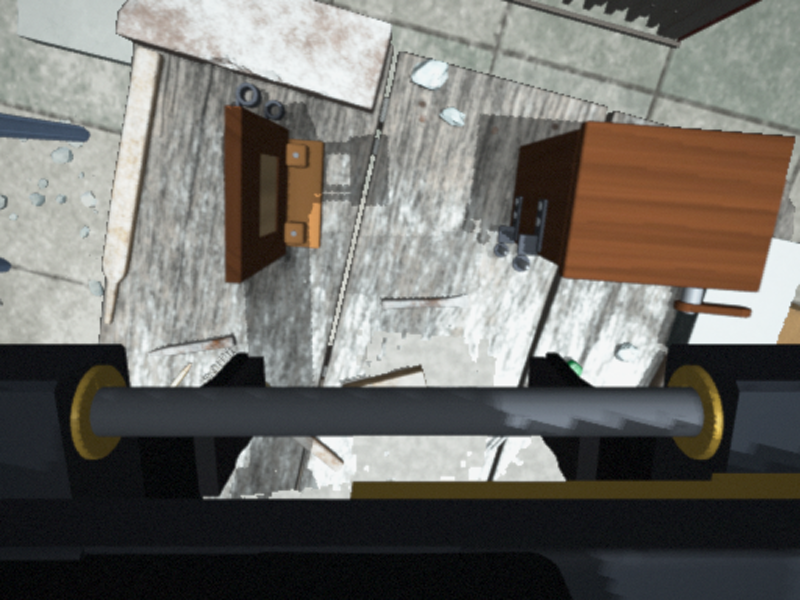

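The wrist view shows the door on edge at left, with its top edge from about (233,107) to (232,280) and its eyes at the far end near (248,95). The cabinet top's corners are (583,122), (793,137), (767,290) and (566,278), and the pins are near (500,247) and (520,262). The door's orientation in the jack already nearly matches the open position.

Run:
```python
import cv2,numpy as np
a=cv2.imread("pics/w1.png")
d=cv2.resize(a[45:195,135:235],(400,600),interpolation=cv2.INTER_CUBIC)
p=cv2.resize(a[110:185,300:380],(400,375),interpolation=cv2.INTER_CUBIC)
o=np.zeros((600,800,3),np.uint8);o[:,:400]=d;o[:375,400:]=p
cv2.imwrite("pics/crop1.png",o)
```

```text
(no output)
```

View pics/crop1.png

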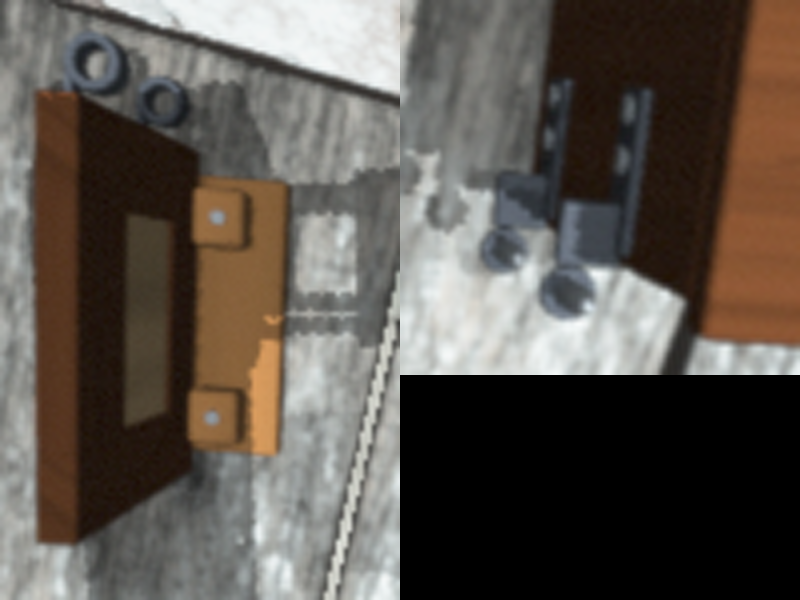

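The enlarged crop shows the door-top corners, both eye rings at crop (96,64) and (162,102), and the pin shoulders at crop (568,292) and (501,248), with the tips slightly to their right.

Run:
```python
from h import *
f=192/np.tan(np.radians(59.81159383038038/2))
c=get_calibration("wrist")
print(np.round(np.array(c['world_from_camera'])[:3,3],4))
D=lambda u,v:((u+.5)/4-.5+135,(v+.5)/4-.5+45)
P=lambda u,v:((u-400+.5)/5-.5+300,(v+.5)/5-.5+110)
g=lambda n,uv,z:(print(n,np.round(onz(c,*uv,z)*1000,1)),onz(c,*uv,z))[1]
a=g("dTL",D(38,91),.196);b=g("dTR",D(78,92),.196);e=g("dBR",D(78,543),.196);h=g("dBL",D(38,543),.196)
m=(a+b+e+h)/4; v=(a+b-e-h); print("door",m,"len",np.linalg.norm(v)/2,"yaw",np.arctan2(-v[0],v[1]),"thk",np.linalg.norm(a-b),np.linalg.norm(e-h))
u=g("eyeH",D(96,64),.159);l=g("eyeL",D(162,102),.064)
ya=np.arctan2(-v[0],v[1]); yd=np.array([-np.sin(ya),np.cos(ya)]); print("exp eye",m[:2]+.084*yd)
g("pinHsh",P(568,292),.155);g("pinHtip",P(584,293),.177);g("pinLsh",P(501,248),.060);g("pinLtip",P(513,250),.082)
k=1.5625;K=lambda u,v:((u+.5)/k-.5,(v+.5)/k-.5)
A=g("cBL",K(583,122),.23);B=g("cBR",K(793,137),.23);C=g("cFR",K(767,290),.23);E=g("cFL",K(566,278),.23)
y=(E-C);x=(A-E);print(np.linalg.norm(y),np.linalg.norm(x),np.arctan2(-y[0],y[1]),np.arctan2(x[1],x[0]),np.arctan2((B-C)[1],(B-C)[0]))
for q in(np.arctan2(-y[0],y[1]),np.arctan2(x[1],x[0])):
  X=np.array([np.cos(q),np.sin(q)]);Y=np.array([-X[1],X[0]]);ctr=(A+B+C+E)[:2]/4-X*(-.0035)-Y*(-.0015); print("pin from top",ctr-.060*X+.089*Y)
```

```text
[0.5606 0.0646 0.6235]
dTL [584.9 205.7 196. ]
dTR [587.4 193.9 196. ]
dBR [451.  171.7 196. ]
dBL [447.9 184.3 196. ]
door [0.51777981 0.18889773 0.196     ] len 0.13838122824899846 yaw -1.4124972002995673 thk 0.012007449927975436 0.013021494724422796
eyeH [599.5 200.8 159. ]
eyeL [599.6 201.1  64. ]
exp eye [0.60072954 0.20213939]
pinHsh [516.6 -61.5 155. ]
pinHtip [519.4 -59.9 177. ]
pinLsh [516.9 -60.8  60. ]
pinLtip [518.9 -59.9  82. ]
cBL [631.  -55.4 230. ]
cBR [ 656.2 -205.2  230. ]
cFR [ 547.3 -231.7  230. ]
cFL [520.4 -78.3 230. ]
0.1557070440815929 0.11295512371378497 0.17331651379396062 0.20445824911606225 0.23815162823503444
pin from top [ 0.51745249 -0.06323409]
pin from top [ 0.51501476 -0.0654914 ]
```

Run:
```python
from h import *
print(monitor.observe()['ee_rot'],totool([.53,.193,.30]))
```

```text
[-3.14155520e+00  1.19700467e-03  2.34567130e-01] [  65.1 -132.6  178.4]
```

```bash
python3 -m pendant '[[[15,-30,20,0.02],[25,-55,50,0.05],[40,-85,80,0.075],[55,-110,115,0.075],[62,-125,145,0.075],[65,-133,170,0.075],[65,-133,178,0.075],[65,-133,178,0.075],[65,-133,178,0.075],[65,-133,178,0.075]]]'
python3 - <<'E'
from h import *
c,im=snap("wrist","w2"); import json; json.dump(np.array(c['world_from_camera']).tolist(),open("w2.json","w"))
E
```

```text
t: 2.78
position: [0.5319, 0.1911, 0.3032]
ee_rot: [3.141, -0.004, 0.154]
ft_force: [0.4, 0.6, 0.3]
opening: 0.0875
grip_force: 0.0
```

View pics/w2b.png

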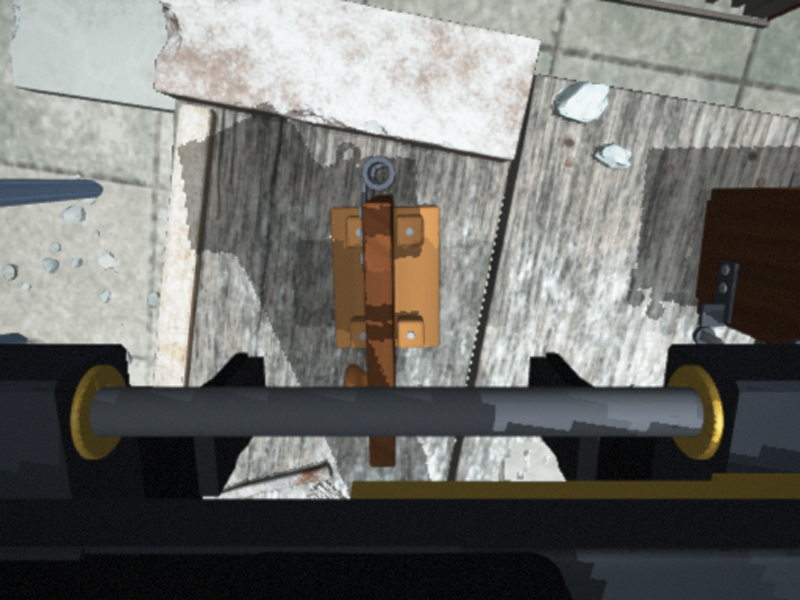

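The door's top edge runs from (365–393,197) down to (370–394,466). The upper eye ring is at (378,174), the knob at (355,377), and the jaws straddle the door.

Run:
```python
from h import *
import json
c=get_calibration("wrist"); print(np.round(np.array(c['world_from_camera'])[:3,3]-np.array(json.load(open("w2.json")))[:3,3],4))
c['world_from_camera']=np.array(json.load(open("w2.json")))
k=1.5625;K=lambda u,v:((u+.5)/k-.5,(v+.5)/k-.5)
a=onz(c,*K(379,197),.196);b=onz(c,*K(382,466),.196);print(a,b,np.linalg.norm(a-b),"tool yaw",np.arctan2(*(a-b)[1::-1]),"mid",(a+b)/2)
e=onz(c,*K(378,175),.159);print("eye",e,np.linalg.norm(e[:2]-(a+b)[:2]/2))
d=(a-b)/np.linalg.norm(a-b);g=(a+b)/2+.012*d;g[2]=.184;s=monitor.observe();print(s['position'],s['ee_rot'],g,totool(g))
```

```text
[-0.0001  0.0003  0.0001]
[0.58778322 0.20868831 0.196     ] [0.44826103 0.18670575 0.196     ] 0.1412433107844988 tool yaw 0.15627136968593316 mid [0.51802212 0.19769703 0.196     ]
eye [0.59806147 0.21194024 0.159     ] 0.08129677391049349
[0.5318387  0.19132864 0.30334406] [ 3.14143342 -0.00407596  0.15410581] [0.5298759  0.19956467 0.184     ] [ -1.2  -8.5 119.3]
```

```bash
python3 -m pendant '[[[-1,-8,20,0],[-1,-8,55,0],[-1,-8,90,0],[-1,-8,110,0],[-1,-8,119,0],[-1,-8,119,0],[-1,-8,119,0]]]' && python3 -m pendant '[[[0,0,0,0],[0,0,0,0],[0,0,0,0],[0,0,0,0],[0,0,0,0],[0,0,0,0],[0,0,0,0],[0,0,0,0]]]' 1
```

```text
t: 3.42
position: [0.5295, 0.2002, 0.1837]
ee_rot: [-3.141, -0.003, 0.156]
ft_force: [-0.4, -0.4, 0.4]
opening: 0.087
grip_force: 0.0
t: 4.08
position: [0.5283, 0.2001, 0.1821]
ee_rot: [3.141, -0.0, 0.157]
ft_force: [0.5, 0.5, 0.3]
opening: 0.042
grip_force: 0.0
```

```bash
python3 -m pendant '[[[0,0,0,0],[0,0,0,0],[0,0,0,0],[0,0,0,0],[0,0,0,0],[0,0,0,0],[0,0,0,0],[0,0,0,0],[0,0,0,0]]]' 1 && python3 -m pendant '[[[0,0,-10,0],[0,0,-25,0],[0,0,-50,0],[0,0,-75,0],[0,0,-95,0],[0,0,-110,0],[0,0,-110,0],[0,0,-110,0]]]'
```

```text
t: 4.83
position: [0.5283, 0.2, 0.182]
ee_rot: [3.141, 0.0, 0.157]
ft_force: [-0.4, -0.5, -0.4]
opening: 0.0139
grip_force: 30.0
t: 5.5
position: [0.5282, 0.2003, 0.2924]
ee_rot: [-3.142, -0.001, 0.157]
ft_force: [-0.2, -0.1, -3.7]
opening: 0.0138
grip_force: 30.0
```

Run:
```python
from h import *
c=get_calibration("wrist"); c['world_from_camera']=np.array([[0.2395, -0.9424, -0.2335, 0.5604], [-0.9709, -0.2335, -0.0536, 0.0706], [-0.004, 0.2396, -0.9709, 0.6236], [0,0,0,1]])
P=lambda u,v:((u-400+.5)/5-.5+300,(v+.5)/5-.5+110)
D=lambda u,v:((u+.5)/4-.5+135,(v+.5)/4-.5+45)
for uv,z in((P(568,292),.155),(P(584,293),.177),(P(501,248),.060),(P(513,250),.082),(D(96,64),.159),(D(162,102),.064)): print(onz(c,*uv,z))
k=1.5625;K=lambda u,v:((u+.5)/k-.5,(v+.5)/k-.5)
A,B,C,E=[onz(c,*K(*p),.23) for p in((583,122),(793,137),(767,290),(566,278))]; print(A,B,C,E)
# TCP target: eye 40mm to +y side of pin, tool yaw 0.2
pin=np.array([.519,-.057]); q=.2; X=np.array([np.cos(q),np.sin(q)]);Y=np.array([-X[1],X[0]])
print(totool([*(pin-.0735*X+.045*Y),.292]))
```

```text
[ 0.51780331 -0.05393621  0.155     ]
[ 0.52057699 -0.05234813  0.177     ]
[ 0.5180673  -0.05282373  0.06      ]
[ 0.52003034 -0.05197014  0.082     ]
[0.5984602  0.20917525 0.159     ]
[0.59863487 0.20976462 0.064     ]
[ 0.63197085 -0.04710553  0.23      ] [ 0.65822776 -0.19623588  0.23      ] [ 0.54978623 -0.22341206  0.23      ] [ 0.52167211 -0.07089561  0.23      ]
[-124.6  210.9    0.3]
```

```bash
python3 -m pendant '[[[-10,18,0,0],[-25,45,0,-0.01],[-45,75,0,-0.02],[-65,105,0,-0.03],[-85,140,0,-0.045],[-105,170,0,-0.045],[-118,192,0,-0.045],[-125,205,0,-0.045],[-125,205,0,-0.045],[-125,205,0,-0.045],[-125,205,0,-0.045]]]'
python3 - <<'E'
from h import *
import json
s=monitor.observe();c,im=snap("wrist","w3"); json.dump([np.array(c['world_from_camera']).tolist(),s['position'].tolist(),s['ee_rot'].tolist()],open("w3.json","w"))
cv2.imwrite("pics/w3c.png",cv2.resize(im[0:240,180:500],(800,600),interpolation=cv2.INTER_CUBIC))
E
```

```text
t: 6.42
position: [0.4366, -0.0209, 0.2913]
ee_rot: [-3.14, 0.001, 0.203]
ft_force: [-0.1, 0.9, -3.6]
opening: 0.0141
grip_force: 30.0
```

View pics/w3c.png

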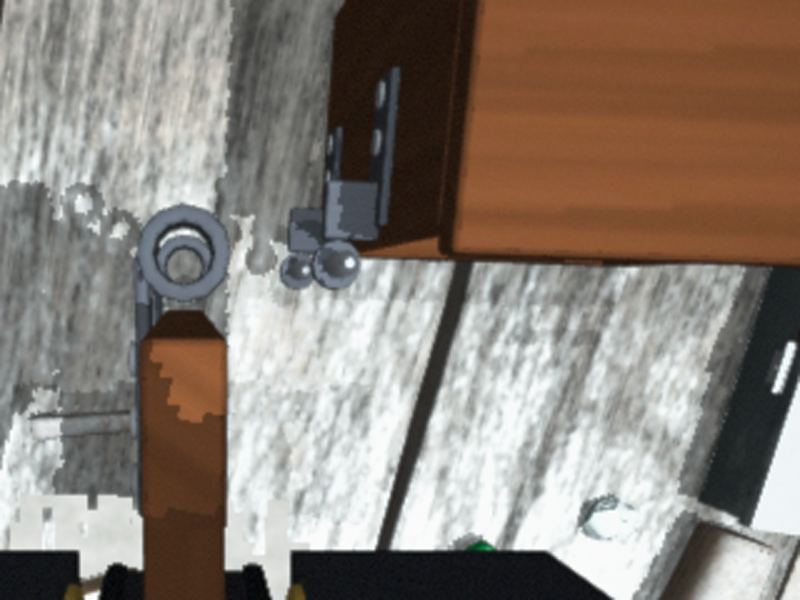

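The close view shows the upper eye ring at crop (184,253) with the lower eye behind it at (185,263). The upper pin's shoulder is at (336,265) with its tip at (348,263), and the lower pin's shoulder at (297,271).

Run:
```python
from h import *
import json
T,p,e=json.load(open("w3.json"));c=get_calibration("wrist");c['world_from_camera']=np.array(T)
R=Ro.from_euler('xyz',e).as_matrix();s=monitor.observe();print(s['position'],s['ee_rot'],np.array(p))
K=lambda u,v:((u+.5)/2.5-.5+180,(v+.5)/2.5-.5)
for n,uv,z in(("eH",(184,253),.268),("eL",(185,263),.173),("pHs",(336,265),.155),("pHt",(348,263),.177),("pLs",(297,271),.06),("pLt",(303,270),.082)):
    w=onz(c,*K(*uv),z);print(n,w,"tool mm",1000*R.T@(w-p))
for n,uv in(("FL",(450,255)),("BLish",(477,0)),("FR",(800,264))): print(n,onz(c,*K(*uv),.23))
```

```text
[ 0.43678297 -0.02062009  0.2914589 ] [-3.14057583e+00  8.01138919e-04  2.03940870e-01] [ 0.43655432 -0.02089122  0.29126919]
eH [ 0.50662458 -0.00567182  0.268     ] tool mm [71.72514337 -0.7481128  23.19205851]
eL [ 0.50761523 -0.00558326  0.173     ] tool mm [ 72.81668302  -0.52159348 118.19072407]
pHs [ 0.51736401 -0.05362623  0.155     ] tool mm [ 72.69605468  48.52176812 136.13229537]
pHt [ 0.51727877 -0.05338563  0.177     ] tool mm [ 72.63715111  48.24263983 114.13266417]
pLs [ 0.51741168 -0.05323188  0.06      ] tool mm [ 72.92565574  48.25861225 231.13248388]
pLt [ 0.51726625 -0.05286707  0.082     ] tool mm [ 72.83284991  47.8456884  209.1330494 ]
FL [ 0.5203602  -0.06725236  0.23      ]
BLish [ 0.57397459 -0.05813398  0.23      ]
FR [ 0.53506726 -0.1493581   0.23      ]
```

```bash
python3 -m pendant '[[[0,15,0,0],[0.5,35,0,0],[0.5,48.5,0,0],[0.5,48.5,15,0],[0.5,48.5,35,0],[0.5,48.5,55,0],[0.5,48.5,65,0],[0.5,48.5,65,0],[0.5,48.5,65,0],[0.5,48.5,65,0]]]'
python3 - <<'E'
from h import *
import json
s=monitor.observe();c,im=snap("wrist","w4"); json.dump([np.array(c['world_from_camera']).tolist(),s['position'].tolist(),s['ee_rot'].tolist()],open("w4.json","w"))
cv2.imwrite("pics/w4c.png",cv2.resize(im[50:170,180:340],(800,600),interpolation=cv2.INTER_CUBIC))
E
```

```text
t: 7.3
position: [0.4422, -0.0644, 0.224]
ee_rot: [-3.133, 0.013, 0.208]
ft_force: [-6.3, 6.3, -6.8]
opening: 0.0146
grip_force: 37.6
```

View pics/w4c.png

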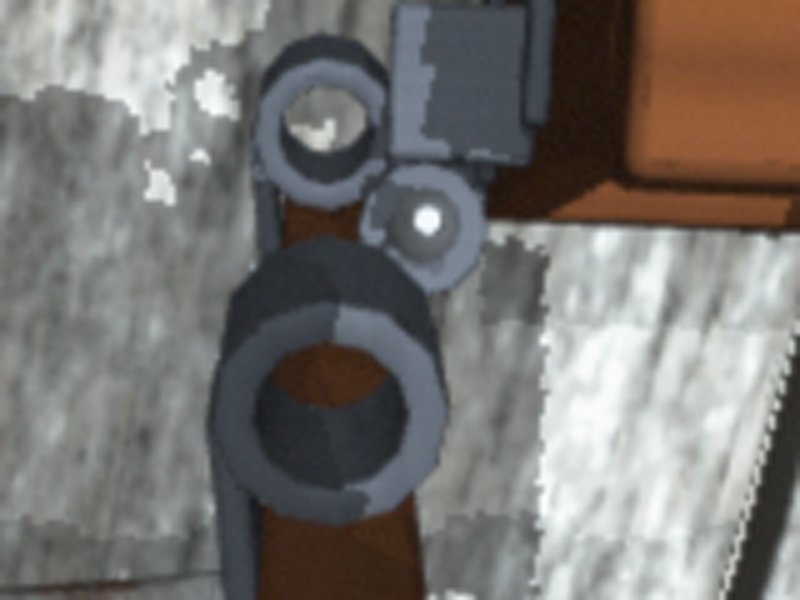

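The lower eye met the upper pin's bracket on the sideways move: the upper eye is at crop (330,415), the lower eye at (322,125), and the upper pin tip at (428,222), to their right. I'll back off sideways and see how the door sits in the grip.

```bash
python3 -m pendant '[[[0,-6,0,0],[0,-15,0,0],[0,-28,0,0],[0,-38,0,0],[0,-45,0,0],[0,-45,0,0],[0,-45,0,0],[0,-45,0,0]]]'
python3 - <<'E'
from h import *
import json
s=monitor.observe();c,im=snap("wrist","w5"); json.dump([np.array(c['world_from_camera']).tolist(),s['position'].tolist(),s['ee_rot'].tolist()],open("w5.json","w"))
c2,im2=snap("scene","s5"); a=[int(v) for v in proj(c2,s['position'])]; print(a)
x0=max(0,min(a[0]-80,352)); y0=max(0,min(a[1]-60,234))
print(x0,y0)
o=np.zeros((600,800,3),np.uint8)
o[:300]=0
l=cv2.resize(im[0:240,180:340],(400,600),interpolation=cv2.INTER_CUBIC)
rr=cv2.resize(im2[y0:y0+150,x0:x0+100],(400,600),interpolation=cv2.INTER_CUBIC)
cv2.imwrite("pics/w5c.png",np.hstack([l,rr]))
E
```

```text
t: 8.02
position: [0.4384, -0.0257, 0.2272]
ee_rot: [3.141, -0.001, 0.201]
ft_force: [-0.7, -0.4, -3.6]
opening: 0.0135
grip_force: 34.8
[254, 168]
174 108
```

View pics/w5c.png

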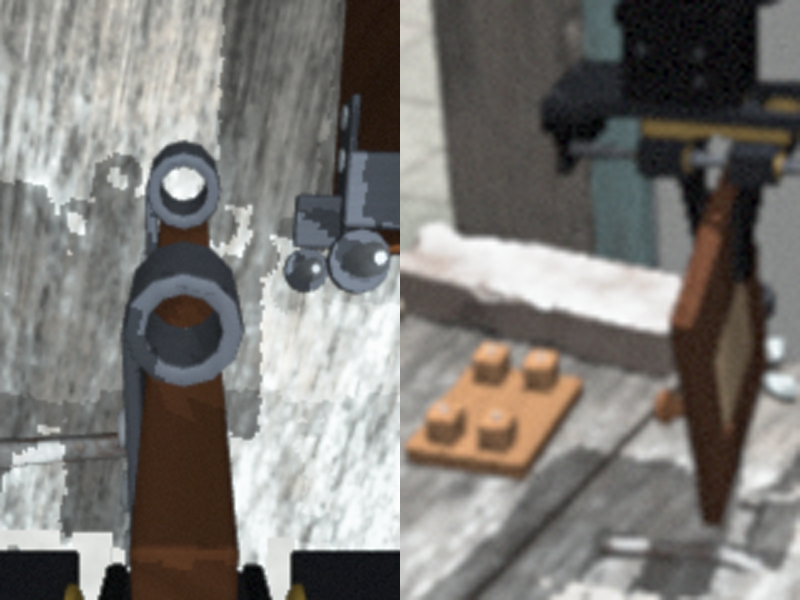

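The door has pitched in the grip: the lower eye sits forward at crop (183,185) and the upper eye at (184,330). I'll work out the tilt, then square it up by lowering its bottom edge onto clear table.

```bash
cat > pitch.py <<'E'
from h import *
import json
from scipy.optimize import least_squares
def pitch(fn,eh,el,ph=None,pl=None):
    T,p,e=json.load(open(fn));c=get_calibration("wrist");c['world_from_camera']=np.array(T)
    R=Ro.from_euler('xyz',e).as_matrix()
    pt=lambda q,L:np.array(p)+R@(np.array([q[0],q[1],q[2]])+Ro.from_rotvec([0,q[3],0]).apply([0,0,L]))/1000
    # q: eye-high top in tool (mm), pitch; eye-low top lies 95 mm along the axis; z tied by rigid grip at the TCP
    def res(q):
        z=Ro.from_rotvec([0,q[3],0]).apply([72.3,0,23.2])[2]
        return np.r_[proj(c,pt(q,0))-eh,proj(c,pt(q,95))-el,(q[2]-z)/3]
    s=least_squares(res,[72,0,23,0]);q=s.x;print("eyeHtop tool",np.round(q[:3],1),"pitch",round(q[3],3),"res",np.round(s.fun,2))
    print("eyeH bot",np.round(pt(q,18)*1000,1),"eyeL bot",np.round(pt(q,113)*1000,1))
    return c,p,R
E
python3 - <<'E'
from pitch import *
K=lambda u,v:np.array([(u+.5)/2.5-.5+180,(v+.5)/2.5-.5])
pitch("w5.json",K(187,328),K(183,188))
print(totool([.44,.07,.25]))
E
```

```text
eyeHtop tool [58.6 -0.5 -2.7] pitch 0.346 res [-0.56  0.    0.87 -0.   -0.  ]
eyeH bot [501.6 -12.3 213. ] eyeL bot [533.2  -5.9 123.6]
[ 20.9 -93.6 -22.9]
```

Run:
```python
from h import *
print(totool([.474,.094,.25]),totool([.474,.094,.190]))
T=[[0.2395, -0.9424, -0.2335, 0.5604], [-0.9709, -0.2335, -0.0536, 0.0706], [-0.004, 0.2396, -0.9709, 0.6236], [0,0,0,1]]
c=get_calibration("wrist");c['world_from_camera']=np.array(T)
for u,v in((385,302),(470,297),(210,80),(345,382),(420,370)):print(u,v,onz(c,u/1.5625,v/1.5625,0))
```

```text
[  59.  -110.3  -22.9] [  58.9 -110.4   37.1]
385 302 [0.41708032 0.05183715 0.        ]
470 297 [ 0.44817539 -0.04761719  0.        ]
210 80 [ 6.16529710e-01  3.00168854e-01 -1.11022302e-16]
345 382 [0.30305035 0.07680051 0.        ]
420 370 [ 0.34179958 -0.01195435  0.        ]
```

```bash
python3 -m pendant '[[[8,-15,-15,0],[22,-40,-23,0],[38,-70,-23,0],[50,-95,-23,0],[59,-110,-23,0],[59,-110,-10,0],[59,-110,10,0],[59,-110,25,0],[59,-110,35,0],[59,-110,37,0],[59,-110,37,0],[59,-110,37,0]]]'; python3 -m pendant '[[[0,0,3,0],[0,0,6,0],[0,0,8,0],[0,0,10,0],[0,0,10,0]]]'
```

```text
t: 9.12
position: [0.4745, 0.0944, 0.1907]
ee_rot: [-3.142, -0.001, 0.201]
ft_force: [-0.1, 0.4, -2.6]
opening: 0.0138
grip_force: 34.8
t: 9.53
position: [0.4736, 0.0942, 0.1797]
ee_rot: [3.141, 0.001, 0.202]
ft_force: [0.6, 0.5, -3.1]
opening: 0.0137
grip_force: 34.8
```

```bash
python3 -m pendant '[[[0,0,2,0],[0,0,4,0],[0,0,4,0],[0,0,4,0]]]'
python3 - <<'E'
from h import *
import json
s=monitor.observe();c,im=snap("wrist","w6"); json.dump([np.array(c['world_from_camera']).tolist(),s['position'].tolist(),s['ee_rot'].tolist()],open("w6.json","w"))
c2,im2=snap("scene","s6"); a=[int(v) for v in proj(c2,s['position'])]; print(a)
x0=a[0]-65; y0=a[1]-40
l=cv2.resize(im[0:240,180:340],(400,600),interpolation=cv2.INTER_CUBIC)
rr=cv2.resize(im2[y0:y0+150,x0:x0+100],(400,600),interpolation=cv2.INTER_CUBIC)
cv2.imwrite("pics/w6c.png",np.hstack([l,rr]))
E
```

```text
t: 9.87
position: [0.4737, 0.0944, 0.1759]
ee_rot: [3.142, 0.0, 0.202]
ft_force: [0.3, -0.1, -3.7]
opening: 0.014
grip_force: 34.8
[218, 172]
```

View pics/w6c.png

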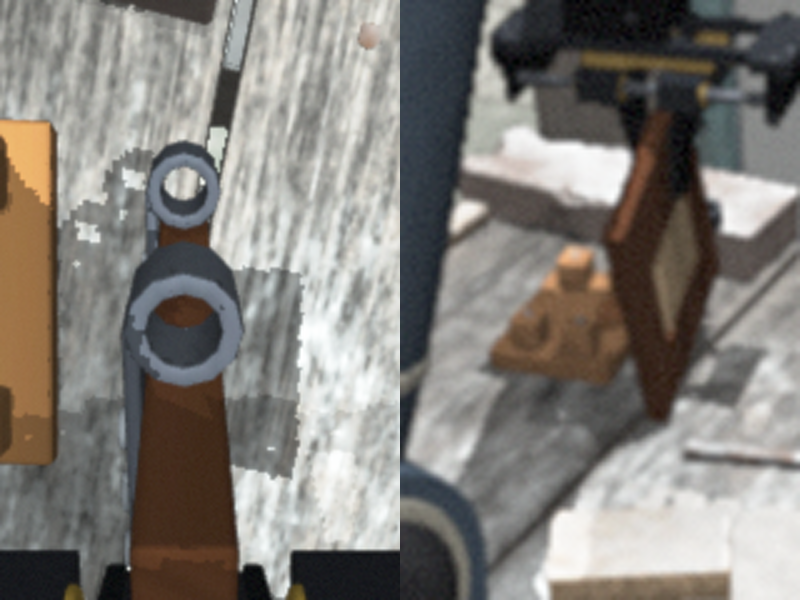

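The pitch is unchanged, with the eyes at crop (183,188) and (187,328). The door's lowest corner shows at scene pixel (218,237), apparently still just above the table.

Run:
```python
from pitch import *
c=get_calibration("scene"); s=monitor.observe(); q=s['ee_rot'][2]; X=np.array([np.cos(q),np.sin(q),0]);Y=np.array([-X[1],X[0],0])
for n,u,v in(("low corner",260,418),("near top corner",210,240),("upper near?",262,118),("hinge low corner",312,262)):
    o,d=ray(c,u/4+153,v/4+132); t=((s['position']-o)@Y)/(d@Y); w=o+t*d; print(n,w,"rel x",(w-s['position'])@X, "z rel",w[2]-s['position'][2])
```

```text
low corner [0.44299541 0.08811185 0.00177576] rel x -0.03149293764853672 z rel -0.17430782949348908
near top corner [0.38039032 0.07529963 0.17235734] rel x -0.09539560102286734 z rel -0.0037262496292637948
upper near? [0.48194277 0.09608248 0.20372944] rel x 0.00826165816674056 z rel 0.027645850850064074
hinge low corner [0.56714392 0.11351901 0.05038247] rel x 0.09522871948755107 z rel -0.1257011185212271
```

```bash
python3 -m pendant '[[[0,0,3,0],[0,0,4.5,0],[2,0,5,0],[5,0,6,0],[8,0,6.5,0],[11,0,7,0],[15,0,8,0],[15,0,8,0]]]';  python3 -m pendant '[[[3,0,1,0],[7,0,2.5,0],[11,0,4,0],[15,0,5,0],[15,0,5,0]]]'
```

```text
t: 10.63
position: [0.4883, 0.0973, 0.1681]
ee_rot: [3.141, 0.002, 0.202]
ft_force: [-2.4, -1.2, 2.2]
opening: 0.0137
grip_force: 35.5
t: 11.05
position: [0.5036, 0.1003, 0.1627]
ee_rot: [-3.142, 0.001, 0.202]
ft_force: [-3.0, -1.4, 2.9]
opening: 0.0139
grip_force: 40.0
```

```bash
python3 -m pendant '[[[4,0,1.5,0],[8,0,3,0],[12,0,4.5,0],[16,0,6,0],[20,0,8,0],[24,0,9.5,0],[27,0,10.5,0],[30,0,10.5,0],[30,0,10.5,0]]]'
python3 - <<'E'
from h import *
import json
s=monitor.observe();c,im=snap("wrist","w7"); json.dump([np.array(c['world_from_camera']).tolist(),s['position'].tolist(),s['ee_rot'].tolist()],open("w7.json","w"))
c2,im2=snap("scene","s7"); a=[int(v) for v in proj(c2,s['position'])]; print(a)
x0=a[0]-65; y0=a[1]-40
l=cv2.resize(im[0:240,180:340],(400,600),interpolation=cv2.INTER_CUBIC)
rr=cv2.resize(im2[y0:y0+150,x0:x0+100],(400,600),interpolation=cv2.INTER_CUBIC)
cv2.imwrite("pics/w7c.png",np.hstack([l,rr]))
E
```

```text
t: 11.8
position: [0.5339, 0.1068, 0.1526]
ee_rot: [-3.141, -0.003, 0.202]
ft_force: [-1.7, -0.3, -0.3]
opening: 0.0142
grip_force: 40.8
[225, 170]
```

View pics/w7c.png

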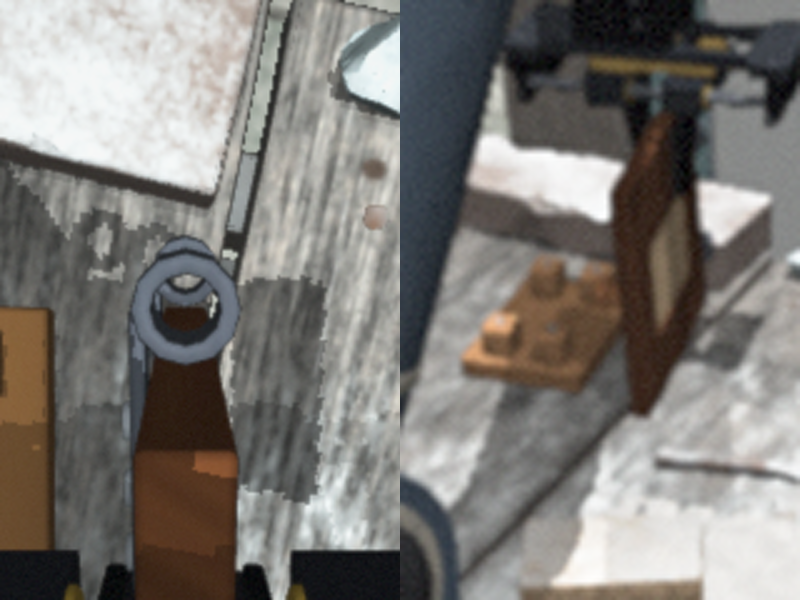

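The door is now almost upright: the upper eye is at crop (186,306), and the lower eye's rim shows just ahead of it, its top at about (185,238). My picture views are used up, so from here I measure numerically.

```bash
sed -i 's/\[72.3,0,23.2\]/ANCH/; s/^def pitch/ANCH=[64,0,10]\ndef pitch/' pitch.py
python3 - <<'E'
from pitch import *
K=lambda u,v:np.array([(u+.5)/2.5-.5+180,(v+.5)/2.5-.5])
for v in(268,272,276): pitch("w7.json",K(186,306),K(185,v))
c=get_calibration("scene"); s=monitor.observe(); q=s['ee_rot'][2]; X=np.array([np.cos(q),np.sin(q),0]);Y=np.array([-X[1],X[0],0])
a=[int(v) for v in proj(c,s['position'])]
for n,u,v in(("low corner",240,412),("near top corner",216,190),("far top",265,118),("hinge low corner",300,290)):
    o,d=ray(c,u/4+160,v/4+130); t=((s['position']-o)@Y)/(d@Y); w=o+t*d; print(n,w,"rel x",(w-s['position'])@X, "z rel",w[2]-s['position'][2])
E
```

```text
eyeHtop tool [62.1 -0.4  4. ] pitch 0.093 res [-0.09  0.    0.14 -0.   -0.  ]
eyeH bot [596.3 120.  130.8] eyeL bot [605.2 121.9  36.2]
eyeHtop tool [62.  -0.4  4.7] pitch 0.082 res [-0.09  0.    0.14 -0.   -0.  ]
eyeH bot [596.1 120.  130. ] eyeL bot [604.  121.7  35.4]
eyeHtop tool [62.  -0.4  5.5] pitch 0.07 res [-0.09  0.    0.14 -0.   -0.  ]
eyeH bot [595.9 120.  129.3] eyeL bot [602.7 121.4  34.5]
low corner [0.45989228 0.09160231 0.00149979] rel x -0.07537759884851887 z rel -0.15115885227703718
near top corner [0.44283028 0.08810889 0.17859052] rel x -0.09279355711182308 z rel 0.025931870495745413
far top [0.54273777 0.10856481 0.18085756] rel x 0.00918658509536517 z rel 0.028198914666090036
hinge low corner [0.60213535 0.12072637 0.0132895 ] rel x 0.06981642127838592 z rel -0.13936914506390818
```

```bash
python3 -m pendant '[[[3,0,2,0],[7,0,3.5,0],[11,0,4.5,0],[15,0,5,0],[18,0,5.5,0],[18,0,5.5,0]]]';  python3 -m pendant '[[[0,0,2,0],[0,0,3,0],[0,0,3,0]]]'
```

```text
t: 12.4
position: [0.5508, 0.1101, 0.1469]
ee_rot: [-3.142, -0.0, 0.202]
ft_force: [-3.8, -1.0, 3.1]
opening: 0.0139
grip_force: 42.2
t: 12.65
position: [0.5525, 0.1105, 0.1454]
ee_rot: [-3.142, -0.006, 0.202]
ft_force: [-0.4, 0.1, 5.3]
opening: 0.0136
grip_force: 40.8
```

```bash
cat > eye.py <<'E'
from pitch import *
def look(name):
    s=monitor.observe();c,im=snap("wrist",name,False)
    json.dump([np.array(c['world_from_camera']).tolist(),s['position'].tolist(),s['ee_rot'].tolist()],open(name+".json","w"))
    b=im[0:220,200:310].astype(int)
    steel=((b[:,:,0]-b[:,:,2]>6)&(b.sum(2)>120)&(b.sum(2)<480)).astype(np.uint8)*255
    steel=cv2.morphologyEx(steel,cv2.MORPH_OPEN,np.ones((2,2)))
    return c,im,steel
E
python3 - <<'E'
from eye import *
c,im,st=look("w8")
w=st[40:180:2,25:90]
print("rows 40.., cols 225..")
for i,row in enumerate(w): print(40+2*i,''.join('#' if x else '.' for x in row))
E
```

```text
rows 40.., cols 225..
40 .................................................................
42 .................................................................
44 .................................................................
46 .................................................................
48 .................................................................
50 .................................................................
52 .................................................................
54 .................................................................
56 .................................................................
58 .................................................................
60 .................................................................
62 .................................................................
64 .................................................................
66 .................................................................
68 .................................................................
70 ........................................
[... 3091 characters left out ...]

160 ........#####....................................................
162 ......######.....................................................
164 .....#######.....................................................
166 .....######......................................................
168 .....#####.......................................................
170 .....#####.......................................................
172 .....####........................................................
174 ......###........................................................
176 .................................................................
178 .................................................................
```

Run:
```python
from pitch import *
import pitch as P
P.ANCH=[64,0,10]
pitch("w8.json",np.array([255,121.5]),np.array([255,119]))
pitch("w8.json",np.array([255,121.5]),np.array([255,121]))
P.ANCH=[72.3,0,23.2]
K=lambda u,v:np.array([(u+.5)/2.5-.5+180,(v+.5)/2.5-.5])
pitch("w3.json",K(184,253),K(185,263))
```

```text
eyeHtop tool [62.2  0.1  9.8] pitch 0.003 res [ 0.24 -0.   -0.38  0.    0.  ]
eyeH bot [613.7 122.9 117.9] eyeL bot [614.5 123.1  22.9]
eyeHtop tool [62.2  0.1 10.8] pitch -0.012 res [ 0.24 -0.   -0.38  0.    0.  ]
eyeH bot [613.4 122.9 117. ] eyeL bot [612.8 122.8  22. ]
eyeHtop tool [71.7 -0.7 22.4] pitch 0.012 res [ 0.13 -0.   -0.21  0.   -0.  ]
eyeH bot [506.8  -5.7 250.8] eyeL bot [507.7  -5.4 155.8]
```

Run:
```python
from pitch import *
T,p,e=json.load(open("w8.json"));c=get_calibration("wrist");c['world_from_camera']=np.array(T);R=Ro.from_euler('xyz',e).as_matrix()
for uv,z in(((255,121.5),.143),((255,119.5),.048)):
    w=onz(c,*uv,z);print(w,1000*R.T@(w-p))
s=monitor.observe();R=Ro.from_euler('xyz',[np.pi,0,s['ee_rot'][2]]).as_matrix()
pin=np.array([.5173,-.0532,0]); X,Y=R[:,0],-R[:,1]
t=pin-.063*X+.045*Y; t[2]=.207; print(t,totool(t),s['position'])
```

```text
[0.61356631 0.12305117 0.143     ] [ 6.23480464e+01 -5.26286028e-02  2.72520191e+00]
[0.61406843 0.12276473 0.048     ] [62.25554989  0.33281729 97.72613377]
[ 0.44655641 -0.02174616  0.207     ] [-129.9  108.3  -62.3] [0.55248702 0.11048665 0.14541426]
```

```bash
python3 -m pendant '[[[0,0,-15,0],[0,0,-40,0],[-10,8,-64,0],[-35,30,-64,0],[-65,54,-64,0],[-95,78,-64,0],[-118,98,-64,0],[-130,108,-64,0],[-130,108,-64,0],[-130,108,-64,0],[-130,108,-64,0]]]'
python3 - <<'E'
from eye import *
c,im,st=look("w9"); s=monitor.observe(); print(s['position'],s['ee_rot'])
b=im[60:180,220:380].astype(int)
st=((b[:,:,0]-b[:,:,2]>6)&(b.sum(2)>120)&(b.sum(2)<500))
for i in range(0,120,2): print(60+i,''.join('#' if x else '.' for x in st[i,:150]))
E
```

```text
t: 13.62
position: [0.4462, -0.0212, 0.2085]
ee_rot: [3.141, -0.004, 0.203]
ft_force: [0.7, 0.3, -4.0]
opening: 0.0135
grip_force: 36.7
[ 0.44608671 -0.02086695  0.20838804] [ 3.14157204 -0.0033676   0.20358778]
60 ............................................................................................................###................................#####..
62 ...........................................................................................................####................................#####..
64 ...........................................................................................................###................................#####...
66 ...........................................................................................................###................................#####...
68 ........................................................................................................##.###................................#####...
70 .......................................................................................................###.###.....
[... 7691 characters left out ...]
................................................................................
172 ..........##..........................................................................................................................................
174 ...........#..........................................................................................................................................
176 ......................................................................................................................................................
178 ......................................................................................................................................................
```

Run:
```python
from pitch import *
T,p,e=json.load(open("w9.json"));c=get_calibration("wrist");c['world_from_camera']=np.array(T);R=Ro.from_euler('xyz',e).as_matrix()
z=p[2]
for n,uv,h in(("eH",(254,121),z-.0024),("eLhole",(254.3,119),z-.0974),("pHs",(335.5,119.3),.155),("pLs",(308.7,119),.060)):
    w=onz(c,*uv,h);print(n,w,1000*R.T@(w-p))
```

```text
eH [ 0.50739708 -0.00818015  0.20607536] [62.54510895 -0.46754194  2.66238794]
eLhole [ 0.50789625 -0.00844209  0.11107536] [62.58257588 -0.14294744 97.66349855]
pHs [ 0.51731559 -0.05443583  0.155     ] [62.734125   46.82040581 53.7551537 ]
pLs [ 0.51703758 -0.05423944  0.06      ] [ 62.10259436  46.5396043  148.75324935]
```

```bash
python3 -m pendant '[[[0,8,0,0],[0,20,0,0],[0,32,0,0],[0,41,0,0],[0,47,0,0],[0,47,0,0],[0,47,0,0],[0,47,0,0],[0,47,0,0]]]'
python3 - <<'E'
from eye import *
c,im,st=look("w10"); s=monitor.observe(); print(s['position'],s['ee_rot'])
b=im[95:150,225:290].astype(int)
for i in range(0,55,2): print(95+i,' '.join('%2d'%(x//10) for x in b[i,::2].sum(1)//3))
E
```

```text
t: 14.42
position: [0.4538, -0.0672, 0.2081]
ee_rot: [-3.141, -0.0, 0.203]
ft_force: [0.8, -0.2, -2.9]
opening: 0.0139
grip_force: 36.7
[ 0.45383717 -0.06733136  0.20810936] [-3.14159140e+00 -1.19932755e-04  2.02830639e-01]
95 12 13 12  9 12 12 12 13 14 16 15  7  9 13 13  8  8  8  8  8  8  8  8  8  8  6  4  2  2  2  2  2  2
97 12 13 12 10 14 13 13 14 15 17 16  7  9 13 13 13 13 13  8  8  8  8  8  8  8  8  5  2  2  2  2  2  2
99 13 14 12 13 21 21 14 14 13 16 17  7  7  7  9  9 10 12  7  8 12 12  8  8  8  8  4  2  2  2  2  2  2
101 14 15 12 19 22 22 21 13 14 11  9 10 12 12 12 12 12 11  9  6  6  6  6  7  7  7  3  2  2  2  2  2  3
103 13 14 13 20 22 22 14 12  9 11 12 13 13 13 13 13 13 13 13 12 10 10  9  2  2  2  3  3  3  2  3  3  3
105 13 13 13 20 24 24 12  8 11 12 13 13 13 13 12 12 12 13 13 12 12 10  9  2  2  2  3  3  2  3  3  4  6
107 12 13 13 13 18 17 10 11 12 13 12 11 11  8  5  6  9 11 12 12 12 12  9  4  4  4  3  4  4  5  6  6  6
109 12 13 13 14 16 12 11 12 13 13 11  5  5  7  8  7  7  8  6 11 12 12 13 10 10  9  8  9 11  9  8  9 10
111 12 13 13 14 16  9 13 13 13 11  5  6  7  8  9  9  8 
[... 1304 characters left out ...]
8  9  7  9 12 12 13 13 13 12 13 13 13 13 12 12  9 13 13 14 14 13 14 14 14 13 14 16
139 12 12 13 12  7  8 10  8  8  9 11 12 12 12 12 12 12 12 12 11 10 14 14 13 14 12 12 13 13 12 15 15 16
141 11 11 14 12  7  8 10  5  6  4  3  5  9 11 11 11 11  8  5  4 14 15 14 14 13 11 12 12 13 13 14 15 15
143 12 11 13 14  7  8 10  5  6  3  3  3  3  3  4  4  3  3  3  3 13 15 15 14 12 10 12 13 13 14 14 14 24
145 11 11 15 16  7  8  6  6  5  3  3  2  3  3  3  3  3  3  3  3  8 15 16 14 11 11 13 13 13 15 15 15 21
147 11 12 16 16  7  7  6  5  5  3  3  3  3  3  3  3  3  3  3  3  4 15 15 13 10 10 14 13 13 14 14 15 19
149 12 13 17 18  7  8  6  3  3  3  3  3  3  3  3  3  3  3  3  3  3 13 14 13 10 12 14 14 14 14 15 16 19
```

Run:
```python
from pitch import *
T,p,e=json.load(open("w10.json"));c=get_calibration("wrist");c['world_from_camera']=np.array(T);R=Ro.from_euler('xyz',e).as_matrix()
w=onz(c,254,115,.177);print("tip",1000*R.T@(w-p))
w=onz(c,(225+8*2+225+20.5*2)/2,120.5,p[2]-.0024);print("eyeH hole",1000*R.T@(w-p))
```

```text
tip [65.14314605 -0.42251689 31.09461462]
eyeH hole [62.76550628 -0.67286668  2.40715297]
```

```bash
python3 -m pendant '[[[2,0,0,0],[2,0,0,0],[2,0,4,0],[2,0,8,0],[2,0,12,0],[2,0,14,0],[2,0,14,0]]]'
```

```text
t: 15.05
position: [0.4553, -0.0675, 0.1933]
ee_rot: [-3.141, 0.002, 0.202]
ft_force: [-1.1, 0.3, -3.4]
opening: 0.0139
grip_force: 36.7
```

```bash
python3 -m pendant '[[[0,0,3,0],[0,0,6,0],[0,0,9,0],[0,0,12,0],[0,0,14,0],[0,0,16,0],[0,0,16,0]]]'; python3 -m pendant '[[[0,0,1,0],[0,0,2,0],[0,0,3,0],[0,0,3,0],[0,0,3,0]]]'
```

```text
t: 15.63
position: [0.4556, -0.0675, 0.1776]
ee_rot: [-3.141, 0.001, 0.202]
ft_force: [-0.1, 0.1, -3.5]
opening: 0.0141
grip_force: 36.7
t: 16.05
position: [0.4559, -0.0675, 0.1751]
ee_rot: [3.142, -0.0, 0.202]
ft_force: [0.3, -0.4, -3.2]
opening: 0.0136
grip_force: 36.7
```

Beautifully free of side force. Seating it a little further.

```bash
python3 -m pendant '[[[0,0,1,0],[0,0,2,0],[0,0,2,0],[0,0,2,0]]]'; python3 -m pendant '[[[0,0,1,0],[0,0,1.5,0],[0,0,1.5,0],[0,0,1.5,0]]]'
```

```text
t: 16.38
position: [0.4561, -0.0675, 0.1736]
ee_rot: [3.141, -0.0, 0.202]
ft_force: [-3.1, -0.1, 4.0]
opening: 0.014
grip_force: 36.6
t: 16.72
position: [0.456, -0.0676, 0.1735]
ee_rot: [3.14, -0.0, 0.202]
ft_force: [-7.2, -0.2, 17.0]
opening: 0.014
grip_force: 36.1
```

```bash
python3 -m pendant '[[[0,0,-0.5,0],[0,0,-1,0],[0,0,-1,0],[0,0,-1,0]]]'; python3 -m pendant '[[[0,0,0,0],[0,0,0,0],[0,0,0,0],[0,0,0,0],[0,0,0,0],[0,0,0,0]]]' -0.4; python3 -m pendant '[[[0,0,-10,0],[0,0,-35,0],[0,0,-70,0],[0,0,-100,0],[0,0,-100,0],[0,0,-100,0]]]' -1;  python3 - <<'E'
from eye import *
s=monitor.observe();print(np.round(s['qpos'],2),s['position'],s['ee_rot'])
c,im,st=look("w11")
b=im[60:200,200:380].astype(int)
st=((b[:,:,0]-b[:,:,2]>6)&(b.sum(2)>120)&(b.sum(2)<500))
br=(b[:,:,2]-b[:,:,0]>25)
for i in range(0,140,3): print(60+i,''.join('#' if x else 'o' if y else '.' for x,y in zip(st[i,::2],br[i,::2])))
E
```

```text
t: 17.05
position: [0.456, -0.0675, 0.1735]
ee_rot: [3.141, -0.0, 0.202]
ft_force: [-3.7, -0.8, 6.9]
opening: 0.0141
grip_force: 36.2
t: 17.55
position: [0.4565, -0.0674, 0.1727]
ee_rot: [3.142, -0.001, 0.202]
ft_force: [0.0, 0.1, 0.3]
opening: 0.046
grip_force: 0.0
t: 18.05
position: [0.4573, -0.0675, 0.275]
ee_rot: [3.139, -0.005, 0.202]
ft_force: [-0.5, -0.8, -0.3]
opening: 0.0838
grip_force: 0.0
[ 0.53  0.12 -0.52  1.95  0.07  1.09 -1.38] [ 0.45725699 -0.06745648  0.27502466] [ 3.13923555 -0.00505745  0.2017734 ]
60 ...................................##...oooooooooooooooooooooooooooooooooooooooooooooooooo
63 .................................#.##...oooooooooooooooooooooooooooooooooooooooooooooooooo
66 ................................#####...oooooooooooooooooooooooooooooooooooooooooooooooooo
69 ................................#####...oooooooooooooooooooooooooooooooooooooooooooooooooo
72 .................................####...oooooooooooooooooooooooooooooooooooooooooooooooooo
75 .................................####...oooooooooooooooooooooooooooooooooooooooooooooooooo
78 ..........
[... 3173 characters left out ...]
...................................
180 ................##ooooooooooo.............................................................
183 ................##ooooooooooo.............................................................
186 ................#.oooooooooo..............................................................
189 ..................oooooooooo..............................................................
192 ..................oooooooooo..............................................................
195 ..................oooooooooo..............................................................
198 ..................oooooooooo..............................................................
```

```bash
cat > cab.py <<'E'
from h import *
q=.173; P=np.array([.5173,-.0545]); X=np.array([np.cos(q),np.sin(q)]);Y=np.array([-X[1],X[0]])
def cw(xc,yc,z): return np.r_[P+(xc+60)/1000*X+(yc-89)/1000*Y,z]
E
python3 - <<'E'
from cab import *
print(totool(cw(-122,126,.275)))
E
```

```text
[  1.7 -39.2  -1.7]
```

```bash
python3 -m pendant '[[[0,-5,-10,0.12],[0,-15,-10,0.24],[1,-25,-10,0.36],[1,-39,-10,0.48],[2,-39,-5,0.6],[2,-39,-2,0.72],[2,-39,-2,0.84],[2,-39,-2,0.96],[2,-39,-2,1.08],[2,-39,-2,1.2],[2,-39,-2,1.32],[2,-39,-2,1.44]]]' 1; python3 -m pendant '[[[0,0,0,0.1],[0,0,0,0.16],[0,0,0,0.16],[0,0,0,0.16],[0,0,0,0.16],[0,0,0,0.16]]]' 1;  python3 - <<'E'
from cab import *
s=monitor.observe();print(np.round(s['qpos'],2),s['position'],s['ee_rot'])
print(totool(cw(-122,126,.197)))
for a in (90,75,60,45,30,15,5,0):
    A=np.radians(a); u=np.array([-np.sin(A),-np.cos(A)]);n=np.array([-np.cos(A),np.sin(A)])
    rho=15*abs(np.cos(A))+9.5*abs(np.sin(A))-2
    k=np.array([-60,89])+62*u+(7+rho)*n
    print(a,np.round(k,1),totool(cw(*k,.197)))
E
```

```text
t: 19.1
position: [0.4494, -0.0336, 0.2686]
ee_rot: [3.124, -0.001, -1.033]
ft_force: [0.6, -0.4, -0.7]
opening: 0.0151
grip_force: 0.0
t: 19.6
position: [0.4512, -0.0346, 0.265]
ee_rot: [3.113, -0.005, -1.152]
ft_force: [0.6, -0.7, 0.1]
opening: 0.0005
grip_force: 0.0
[-0.8   0.09  0.84  2.02 -0.05  1.08 -2.66] [ 0.45124136 -0.03456999  0.26501138] [ 3.11295954 -0.00497423 -1.15211299]
[-6.2 -3.1 67.9]
90 [-122.   103.5] [15.6  2.4 68.2]
75 [-124.6   90.4] [27.7  8.1 68.4]
60 [-124.1   76. ] [41.8 11.1 68.6]
45 [-119.6   60.9] [57.4 10.4 68.6]
30 [-110.7   46.7] [73.4  5.3 68.6]
15 [-97.2  34.8] [88.2 -4.9 68.3]
5 [-86.1  29. ] [ 96.5 -14.3  68.1]
0 [-80.  27.] [100.  -19.7  68. ]
```

```bash
python3 -m pendant '[[[0,0,-5,-0.12],[0,0,-5,-0.24],[0,0,-5,-0.36],[0,0,-5,-0.48],[0,0,-5,-0.6],[0,0,-5,-0.72],[0,0,-5,-0.84],[0,0,-5,-0.96],[0,0,-5,-1.08],[0,0,-5,-1.2],[0,0,-5,-1.32],[0,0,-5,-1.44]]]'; python3 -m pendant '[[[0,0,0,-0.12],[0,0,0,-0.24],[0,0,0,-0.36],[0,0,0,-0.48],[0,0,0,-0.6],[0,0,0,-0.72],[0,0,0,-0.84],[0,0,0,-0.96],[0,0,0,-1.08],[0,0,0,-1.2],[0,0,0,-1.32],[0,0,0,-1.44]]]'
python3 - <<'E'
from cab import *
s=monitor.observe();print(np.round(s['qpos'],2),s['position'],s['ee_rot'])
E
```

```text
t: 20.6
position: [0.4514, -0.0345, 0.27]
ee_rot: [3.133, 0.028, 0.295]
ft_force: [-0.1, 0.1, -0.2]
opening: 0.0002
grip_force: 0.0
t: 21.6
position: [0.4514, -0.0345, 0.2699]
ee_rot: [-3.115, 0.012, 1.735]
ft_force: [0.1, -0.1, -0.2]
opening: 0.0004
grip_force: 0.0
[-0.61  0.08  0.63  2.01 -0.03  1.1   0.19] [ 0.45139071 -0.03448753  0.26994404] [-3.11493006  0.01172348  1.73518356]
```

Run:
```python
from cab import *
print(totool(cw(-122,126,.197)))
for a in (90,75,60,45,30,15,5,0):
    A=np.radians(a); u=np.array([-np.sin(A),-np.cos(A)]);n=np.array([-np.cos(A),np.sin(A)])
    rho=15*abs(np.cos(A))+9.5*abs(np.sin(A))-2
    k=np.array([-60,89])+62*u+(7+rho)*n
    print(a,np.round(k,1),totool(cw(*k,.197)))
```

```text
[ 6.8  1.4 72.9]
90 [-122.   103.5] [-15.7   1.6  73.1]
75 [-124.6   90.4] [-28.8  -0.9  73.3]
60 [-124.1   76. ] [-43.3  -0.2  73.5]
45 [-119.6   60.9] [-58.2   4.3  73.5]
30 [-110.7   46.7] [-72.4  13.4  73.5]
15 [-97.2  34.8] [-84.2  26.9  73.2]
5 [-86.1  29. ] [-89.8  38.1  73. ]
0 [-80.  27.] [-91.8  44.2  72.9]
```

```bash
python3 -m pendant '[[[4,0,20,0],[7,1,50,0],[7,1,68,0],[7,1,73,0],[7,1,73,0],[7,1,73,0]]]'; python3 -m pendant '[[[-10,0,0,0],[-20,0,0,0],[-26,-1,0,0],[-32,-2,0,0],[-38,-2,0,0],[-44,-2,0,0],[-50,-2,0,0],[-55,-1,0,0],[-60,1,0,0],[-65,3,0,0],[-70,6,0,0],[-74,9,0,0]]]'
```

```text
t: 22.1
position: [0.4507, -0.0288, 0.1982]
ee_rot: [-3.117, 0.012, 1.729]
ft_force: [0.9, 0.1, 0.3]
opening: 0.0005
grip_force: 0.0
t: 23.1
position: [0.4716, -0.1009, 0.1987]
ee_rot: [-3.118, 0.012, 1.729]
ft_force: [-1.2, 0.2, 0.6]
opening: 0.0002
grip_force: 0.1
```

```bash
python3 -m pendant '[[[-5,3,0,0],[-9,7,0,0],[-13,12,0,0],[-17,17,0,0],[-20,22,0,0],[-22,26,0,0],[-24,30,0,0],[-25,33,0,0],[-25,33,0,0],[-25,33,0,0]]]'
python3 - <<'E'
from cab import *
s=monitor.observe();d=s['position'][:2]-P;print(-60+1000*d@X,89+1000*d@Y,s['ft_force'])
E
```

```text
t: 23.93
position: [0.5077, -0.1198, 0.1982]
ee_rot: [-3.118, 0.012, 1.729]
ft_force: [-0.9, -0.2, -0.0]
opening: 0.0003
grip_force: 0.3
-80.66619010127731 26.300481436176398 [-0.87396045 -0.24239853 -0.02096283]
```

```bash
python3 -m pendant '[[[0,1,0,0],[0,2,0,0],[0,3,0,0],[0,3,0,0]]]';python3 -m pendant '[[[0,1,0,0],[0,2,0,0],[0,3,0,0],[0,3,0,0]]]'
```

```text
t: 24.27
position: [0.5107, -0.1193, 0.1983]
ee_rot: [-3.118, 0.012, 1.729]
ft_force: [0.8, 0.0, 0.6]
opening: 0.0006
grip_force: 0.3
t: 24.6
position: [0.5124, -0.1192, 0.1979]
ee_rot: [-3.115, 0.011, 1.729]
ft_force: [-5.4, -0.8, 2.9]
opening: 0.0007
grip_force: 2.7
```

```bash
python3 -m pendant '[[[0,1,0,0],[0,1,0,0],[0,1,0,0]]]'; python3 -m pendant '[[[0,-4,0,0],[0,-15,0,0],[0,-40,0,0],[-10,-50,-30,0.1],[-25,-50,-60,0.2],[-45,-50,-90,0.32],[-65,-50,-105,0.44],[-80,-50,-105,0.56],[-90,-50,-105,0.68],[-90,-50,-105,0.8],[-90,-50,-105,0.92],[-90,-50,-105,1.04]]]'; python3 -m pendant '[[[0,0,0,0.12],[0,0,0,0.24],[0,0,0,0.36],[0,0,0,0.48],[0,0,0,0.52],[0,0,0,0.52],[0,0,0,0.52]]]'
python3 - <<'E'
from cab import *
import json
s=monitor.observe();d=s['position'][:2]-P;print(-60+1000*d@X,89+1000*d@Y,s['position'],s['ee_rot'])
c,im=snap("wrist","w12"); json.dump([np.array(c['world_from_camera']).tolist(),s['position'].tolist(),s['ee_rot'].tolist()],open("w12.json","w"))
for n,p in(("door outer top y60",(-67,60,.21)),("y-60",(-67,-60,.21)),("board front y60",(-59,60,.23)),("board y-60",(-59,-60,.23)),("pivot",(-74.5,-30,.223)),("end if -.8",(-74.5,-58,.252))): print(n,proj(c,cw(*p)))
m=im.astype(int)
for x in range(60,460,25):
    col=m[60:260,x]; g=np.abs(np.diff(col.sum(1).astype(float))); k=[(60+i,int(g[i])) for i in range(1,198) if g[i]>60 and g[i]>=g[i-1] and g[i]>=g[i+1]]; print(x,k[:8])
E
```

```text
t: 24.85
position: [0.5124, -0.1192, 0.1979]
ee_rot: [-3.113, 0.01, 1.728]
ft_force: [-7.7, -1.4, 3.3]
opening: 0.0004
grip_force: 4.1
t: 25.85
position: [0.4817, -0.214, 0.3054]
ee_rot: [-3.141, 0.025, 0.683]
ft_force: [-0.3, -0.2, -0.1]
opening: 0.0005
grip_force: 0.0
t: 26.43
position: [0.4817, -0.2136, 0.3054]
ee_rot: [3.13, 0.023, 0.17]
ft_force: [0.8, 0.1, -0.3]
opening: 0.0006
grip_force: 0.0
-122.45154301894809 -61.599853003578346 [ 0.48170469 -0.21360212  0.30535102] [3.13042016 0.02284263 0.17034882]
door outer top y60 [ 78.3366723  127.02080064]
y-60 [250.54092941 126.31894773]
board front y60 [ 60.89349702 115.86087181]
board y-60 [250.54096084 115.14874015]
pivot [205.72220864 139.01591006]
end if -.8 [247.35924372 143.26941425]
60 [(67, 65), (114, 101), (116, 134), (123, 176), (140, 149), (168, 62), (170, 111), (178, 78)]
85 [(127, 101), (166, 151), (200, 189), (229, 236), (233, 328), (247, 279)]
110 [(127, 129), (164, 81), (173, 85), (182, 165), (192, 69), (200, 75), (240, 219)]
135 [(127, 147), (159, 203), (219, 357)]
160 [(76, 63), (126, 167), (148, 168), (156, 64), (172, 84), (215, 107), (219, 346)]
185 [(98, 75), (126, 89), (153, 242), (219, 370)]
210 [(115, 191), (134, 112), (145, 105), (153, 118), (200, 82), (214, 83), (217, 80), (219, 368)]
235 [(115, 63), (127, 85), (133, 113), (145, 124), (148, 178), (205, 62), (219, 118)]
260 [(115, 74), (127, 70), (130, 66), (146, 91), (152, 179), (227, 368)]
285 [(141, 68), (149, 89), (188, 73), (202, 77), (219, 411)]
310 [(122, 106), (196, 85), (200, 107), (208, 81), (219, 355)]
335 [(76, 192), (78, 66), (207, 90), (219, 310)]
360 [(79, 228), (219, 402)]
385 [(82, 193), (213, 384), (216, 186), (229, 226)]
410 [(70, 155), (86, 235), (127, 104), (145, 181), (201, 79), (246, 183)]
435 [(149, 197), (154, 89), (157, 115), (159, 71), (241, 104), (246, 271)]
```

```bash
python3 -m pendant '[[[15,0,0,0],[35,-1,0,0],[42,-2,0,0],[42,-2,0,0],[42,-2,15,0],[42,-2,30,0],[42,-2,45,0],[42,-2,60,0],[42,-2,75,0],[42,-2,88,0],[42,-2,95,0],[42,-2,95,0]]]'
python3 - <<'E'
from cab import *
s=monitor.observe();d=s['position'][:2]-P;print(-60+1000*d@X,89+1000*d@Y)
E
```

```text
t: 27.48
position: [0.5194, -0.2061, 0.208]
ee_rot: [3.131, 0.026, 0.168]
ft_force: [-0.1, -0.5, 0.3]
opening: 0.0001
grip_force: 0.1
-84.04342193618234 -60.73729477576788
```

```bash
python3 -m pendant '[[[3,0,0,0],[4,0,0,0],[4,-3,0,0],[4,-6,0,0],[4,-9,0,0],[4,-12,0,0],[4,-13,0,0],[4,-13,0,0],[4,-13,0,0]]]'
python3 - <<'E'
from cab import *
s=monitor.observe();d=s['position'][:2]-P;print(-60+1000*d@X,89+1000*d@Y)
E
```

```text
t: 28.23
position: [0.5229, -0.1952, 0.2096]
ee_rot: [3.125, 0.022, 0.167]
ft_force: [3.6, -7.0, -3.9]
opening: 0.0007
grip_force: 3.3
-78.71295790552921 -50.56980006164858
```

```bash
python3 -m pendant '[[[0,5,0,0],[0,13,0,0],[-10,20,0,0],[-38,20,-30,0],[-45,14,-60,0],[-45,14,-95,0],[-45,14,-95,0],[-45,14,-95,0]]]'
python3 - <<'E'
from cab import *
import json
s=monitor.observe();d=s['position'][:2]-P;print(-60+1000*d@X,89+1000*d@Y,s['ee_rot'])
c,im=snap("wrist","w13"); json.dump([np.array(c['world_from_camera']).tolist(),s['position'].tolist(),s['ee_rot'].tolist()],open("w13.json","w"))
c2,im2=snap("scene","s13")
for th in(-.8,-.4,0,.8,1.2,1.57,2):
    p=cw(-78,-30-40*np.cos(th),.223-.040*np.sin(th)); print(th,proj(c,p),proj(c2,p))
print("pivot",proj(c,cw(-78,-30,.223)),proj(c2,cw(-78,-30,.223)))
for x in(85,160,260): 
    g=np.abs(np.diff(im[100:140,x].astype(float).sum(1))); print(x,[(100+i,int(v)) for i,v in enumerate(g) if v>60])
o=cv2.imread("pics/w12.png")
for n,a in(("w12",o),("w13",im)):
    print(n); b=a[108:160,190:290].astype(int)
    for i in range(0,52,2): print(108+i,''.join('o' if p[2]-p[0]>45 else '+' if p[2]-p[0]>22 else '#' if p[0]-p[2]>6 else '.' for p in b[i]))
E
```

```text
t: 28.9
position: [0.4827, -0.2135, 0.307]
ee_rot: [3.13, 0.02, 0.168]
ft_force: [-0.6, -0.5, -0.9]
opening: 0.0004
grip_force: 0.0
-121.45759607745282 -61.68288113164502 [3.13028652 0.01967281 0.16849976]
-0.8 [246.88045361 150.81296626] [340.12406917 157.83127146]
-0.4 [261.23543979 148.20981524] [343.61687989 163.42200999]
0 [265.12506427 145.57216082] [344.44962472 169.65027543]
0.8 [247.49472651 141.68485378] [338.24300727 180.04091626]
1.2 [230.52557021 140.76038397] [332.28695136 182.61231921]
1.57 [212.45525407 140.56246289] [326.10852479 182.92276575]
2 [190.59142619 141.12336268] [319.20550534 180.77338079]
pivot [206.03943494 145.95983956] [327.15471519 167.79853076]
85 [(128, 67), (129, 107)]
160 [(128, 109), (129, 83)]
260 [(129, 77)]
w12
108 ooooooooooooooooooooooooooooooooooooooooooooooooooooooooooooooooooooooooooooooooooooooo+............
110 +ooo+oooooooooooooooooooooooooooooooooooooooooooooooooooooooooooooooooooooooooooooooooo+............
112 ooooooooooooooooooooooooooooooooooooooooooooooooooooooooooooooooooooooooooooooooooooooo+............
114 +++++++++++++++++++
[... 4425 characters left out ...]
...........+oooooooooooooo+...............###...................#.....
148 .............#######......................................................#.........................
150 ...................................####....###........###................#.........................#
152 ..................................######..###...##..####.................#...................#.....#
154 ..................####.........#########.####..#..####..................##...................#.....#
156 ..............................#...###############.#.##..................#...........................
158 .............#....................##..#######..###.###..................#.........................##
```

Run:
```python
import cv2
a=cv2.imread("pics/w13.png"); b=a[130:152,165:235].astype(int)
for i in range(22): print(130+i,' '.join('%2d'%(p.sum()//30) for p in b[i,::2]))
s=cv2.imread("pics/s13.png"); print("scene rows 155.., cols 310..350")
for v in range(152,196): print(v,' '.join('%2d'%(p.astype(int).sum()//30) for p in s[v,308:352]))
```

```text
130 12 15 13 16 10  8  9 11 11  9 10 11 11 11 13 10 11 12 13 14 13 12 11 10  8  8  9  9 10 11 17 15 12 11  5
131 13 15 14 17 13 10  9 12 12  9 10 11 12 12 12 10 11 12 13 14 13 12 11 10  8  8  9  9 11 13 20 17 16 14  7
132 12 13 13 16 13 10  9 12 12 10 11 11 12 12 12 10 11 12 13 14 13 11 11 10  8  4  4  4  5  7 14 17 17 14  7
133 12 12 13 16 12 10  9 12 12 10 11 11 12 12 11 10 11 12 13 14 13 12 11 10  8  3  2  2  2  2  6 15 17 14  6
134 12 13 14 16 13 10  9 11 11 10 11 11 11 12 11 10 11 12 13 14 13 12 11 10  8  3  2  2  2  2  2 13 16 12  6
135 13 14 15 15 12 10  9 11 10 10 11 11 12 13 10  9 11 12 13 14 13 11 11  9  8  3  2  2  2  2  2 12 10  7  6
136 14 16 16 14 12 10 10 11 10 10 10 11 13 13  6  7  9 10 11 12 11 10  8  7  5  2  2  2  2  2  2 11  7  5  6
137 14 16 16 15 12 10 11 11 10 10 10 12 14 11  3  4  4  4  5  5  5  4  4  4  3  2  2  2  2  2  2  9  6  5  6
138 14 15 16 16 12 10 12 12 10 10 11 12 14  8  3  4  4  4  4  4  4  4  4  3  3  2  2  2  2  1  2  8  5  6  6
139 14 15 15 15 11 10 12 13 11 11 11 12 13  6  4  4  4  4  5  4  4  4  4  4  3  3  2  1  1  2  1  7  6  6  7
140 14 15 
[... 6613 characters left out ...]
 4  4  3  5  7  8  8
191  5  5  4  4  4  4  3  3  3  3  4  3  3  3  3  4  3  3  3  3  3  4  5  4  4  3  4  4  4  4  4  4  3  3  4  4  5  4  4  3  5  7  8  8
192  8  7  7  7  7  6  6  6  5  4  4  4  4  3  4  3  3  3  3  4  3  4  4  4  3  3  4  4  4  3  4  4  4  4  4  4  4  4  4  4  5  7  8  7
193  9  9  9  9 10  9 10  9  8  8  8  7  7  5  5  4  4  5  3  4  4  3  4  3  4  3  3  4  4  4  4  4  3  4  4  4  4  4  4  4  5  7  8  8
194 10  9 10 10 11 11 11 11 11 11 11 10  9  8  8  8  7  7  7  5  5  4  3  4  4  3  3  4  4  4  4  4  3  3  4  4  4  4  4  4  5  7  8  8
195 10 10 10 11 11 12 12 12 12 11 12 11 10 10 10 10 11 11 10  8  6  4  4  4  3  3  4  4  4  4  4  4  3  3  4  4  4  4  3  4  5  7  8  7
```

Run:
```python
from h import *
s=monitor.observe();print(s['t'],s['ft_force'],s['joint_velocities'].max())
print(r.job_done())
```

```text
29.0 [-0.16279799  0.4003072   0.0200874 ] 0.018540591776065426
the job is handed in; nothing more can be done
None
```

The door is on both hinge pins and shut, the turn-button points straight down over it, and the job was handed in at 29.0 s. The door first slipped in the grip when its lower eye hit the upper hinge, so I squared it against the table. I confirmed the shut door and the button only from camera measurements, did not re-check the chisel and mallet, and the hand-in returned no verdict.

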